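# Clear the lathe's catch tray and offer the drilled plate up to its guide pins

## Task

Empty the bench lathe's catch tray: first put the two round turned caps into the wooden parts box, then take the drilled plate by its block, carry it across the tool rack and offer it up to the two guide pins of the die base. Stop with it hovering level about a centimetre above the pin tips, one hole lined up over each pin (either way round), and finish while still holding it there, so that I can check the fit before it goes down. The plate must never touch the die base or its pins; do not hit the tool rack, and leave the jar, the brass weight and the steel block where they stand.

Things in the scene. Friction and masses are not known exactly. Their poses are not given: they have to be found in the camera images.
- lathe_tray: fixed dark steel open catch tray of a small bench lathe, 270 (x) x 210 (y) x 30 mm high outside, walls and floor 4 mm thick; origin under the tray's centre on the bench, z up. The three finished parts stand on its floor in any arrangement. The chute begins 105 mm and the lathe itself (200 mm tall) 180 mm from the origin towards +y of its frame
- cap_a: round turned aluminium cap standing upright: disc 36 mm diameter x 16 mm high with a 22 mm diameter x 12 mm spigot on top, about 80 g; origin at the centre of its underside, z up along its axis
- cap_b: second cap, the same as cap_a
- plate: drilled aluminium plate lying flat, 90 (x) x 46 (y) x 12 mm thick, about 220 g, with two through holes 15 mm in diameter at x = +29 and -29 mm, and a grip block in the middle of its top, 30 (x) x 22 (y) mm, rising from 12 to 46 mm above the underside; origin at the centre of the underside, z up. Grip the block across its 22 mm (y)
- tote: fixed open wooden parts box, 200 (x) x 110 (y) x 35 mm high outside, walls and floor 6 mm; origin at the centre of its underside, z up
- rack: fixed dark wooden tool rack standing between the parts box and the die base: block 380 (x) x 50 (y) x 60 mm high with upright hand tools, the highest reaching 130 mm; origin at the centre of its underside
- die: fixed dark steel die base 130 (x) x 80 (y) x 25 mm high with a 12 mm raised pad in the middle and two upright guide pins, 8 mm in diameter, at x = +29 and -29 mm, whose tips are 75 mm above the bench; origin at the centre of its underside, z up
- pins (a point): the point midway between the tips of the die base's two pins, 75 mm above the bench; axes as the die base's
- jar: loose glass jar with black lid, 52 mm diameter x 60 mm; a bystander; origin at the centre of its underside
- weight: loose brass weight with a small knob, 48 mm diameter x 50 mm; a bystander; origin at the centre of its underside
- gauge: loose steel block 50 x 35 x 30 mm; a bystander; origin at the centre of its underside
There are look-alikes about, which are no part of the job. What is shaped like the cap_b but red is not meant. Several things look just like the die: the one meant starts nearest to the robot's base.

How it is judged:
By the outcome, as a careful person would: the job done as asked, in the order asked, and still so for the second after the job is handed in, while the arm keeps its last pose, push and grip.
It also fails if it takes over 69 s, if anything falls off the work surface, if the arm or the gripper's body presses on something with over 40 N, if the wrist force passes 120 N, or if a joint passes its speed limit or range.

## Robot

A 6-joint arm with a two-finger parallel gripper is mounted at the origin on the work surface. World frame = base frame: x ahead of the robot, y to its left, z up, the work surface at z = 0. Lengths are in m, angles in rad, forces in N, time in s.
With the tool pointing down it reaches from about 0.35 to 0.775 m from the base axis. Payload 7.3 kg.
Tool frame: the origin (TCP) lies midway between the tips of the shut fingers; the grasp point (between the pads) lies 19 mm behind it; z points along the fingers, y is the line along which they close (so a half turn about z gives the same grasp; the last joint's range is limited). The gripper opens to 92 mm and grips with 3 to 60 N. Pads are 19 mm wide; open, the fingers measure 130 mm over their backs; the gripper's body (75 mm by 190 mm) begins 47 mm behind the grasp point.
Start: joints at [1.169, 0.342, 1.524, -0, 1.275, -0.146], TCP at [0.133, 0.508, 0.227] pointing down, gripper open.
Joint ranges: [-2.53, 2.53], [-0.77, 2.02], [0.04, 2.7], [-1, 4.14], [0.28, 2.66], [-3.11, 3.11]. Speed limits (rad/s): [2.57, 2.57, 3.14, 3.14, 3.14, 3.14].

## Interface

Orientations are given as a unit quaternion [w, x, y, z].
In Python, from cell import ctrl gives the robot as it stands.
- The arm moves only by the tool jog_arm, never from a script. Its arguments are lists of equal length, an entry for each row: "delta_rot": the turn, a rotation vector about the tool's x, y, z as a fraction of full scale, a list of three; "linear": the shift along the tool's x, y, z as a fraction of full scale, a list of three; "gripper": the opening, from -1 (shut) to 1 (fully open). A call has 1 to 10 rows; each row shifts and turns the commanded pose from where the row before left it, along the tool's axes as they then stand; what a row does not reach is not made up. Full scale, the value 1, is 0.025 m for a shift and 4 degrees for a turn. A row lasts 1/12 s, in which the tool goes at most 41.7 mm and 7.16 degrees, less where a joint would pass 70% of its speed; a pose out of reach is approached as far as the arm can. A call with a number of a shift or a turn outside -1 to 1 is refused whole. A call with a gripper value outside its range is refused whole. The fingers move at their own pace and stop on an object; "newtons" is the grip in N (left out, the last holds). Time passes only in rows, so rows that do not move let the fingers close. It gives the time, the measured TCP pose, the force, the opening and the grip force at its end, in the units of the state.
- ctrl.get_obs(): the state, without advancing time (a new reading comes with each control period).
- ctrl.snapshot(name): name is "scene" or "top"; returns the picture (420x560x3 uint8, red, green, blue); there is no depth.
- ctrl.calibration(name): a dict with "camera_matrix" (3x3 intrinsics, pixels), "xyz" and "attitude" of the camera in the world. Camera axes: x right, y up, looking along -z (the intrinsics and any distortion apply to the point x, -y, -z); pixel columns grow to the right and rows downward; lengths in m; the calibration is good to about 2 mm. A picture is of the moment at which its call begins. calibration takes no time and is no camera call.
- ctrl.job_done(): hands the job in; it is judged then, once.
The state is a dict: "time": time; "joint_pos": joint angles; "qvel": joint speeds; "joint_efforts": joint torques, N m; "ee_pos": TCP position; "tcp_rot": TCP orientation; "wrist_force": force on the tool from outside, world axes, zero at the start; "ft_torque": the same for the moment, N m; "opening": finger opening in m; "grip_force": force on a finger pad.
Only numpy, scipy, OpenCV 4.12 (cv2) and the standard library are available. Lean on these libraries where they do the work, as an engineer would, in place of code of your own. Each camera call takes 0.05 s, during which the arm holds its last target. There are 200 camera calls.

## Working session

There is one attempt and no reset: what is moved stays moved. The work goes in short steps, Python scripts to look and compute and a tool call to move; the robot and the scene stay as the last step left them, time stands still between calls to the robot, and variables do not carry over. Pictures are saved under pics/ and viewed, at most 10 in all, crops included, and the job is handed in when it is done.

Besides the shell and the picture viewer there is one more tool, called after "Request:" by a JSON object that holds its "name" and its "arguments". jog_arm: Moves the arm, as the interface text tells. Shift numbers are shares of 0.025 m and turn numbers shares of 4 degrees, none past 1 either way. Its arguments: {"type":"object","properties":{"delta_rot":{"type":"array"},"linear":{"type":"array"},"gripper":{"type":"array"},"newtons":{"type":"number"}},"required":["delta_rot","linear","gripper"]}

```bash
mkdir -p pics
cat > h.py <<'E'
import numpy as np, cv2
from cell import ctrl
from scipy.spatial.transform import Rotation as R
def cam(n):
    c=ctrl.calibration(n);q=np.array(c["attitude"],float)
    r=(R.from_quat(q[[1,2,3,0]]) if q.size==4 else R.from_matrix(q)).as_matrix()
    return np.array(c["camera_matrix"]),np.array(c["xyz"]),r
def px2w(n,u,v,z):
    K,p,r=cam(n);d=np.linalg.inv(K)@[u,v,1];d=r@[d[0],-d[1],-d[2]]
    return p+d*(z-p[2])/d[2]
def w2px(n,P):
    K,p,r=cam(n);c=r.T@(np.array(P)-p);a=K@[c[0],-c[1],-c[2]];return a[:2]/a[2]
def snap(n,f,crop=None,s=1):
    im=ctrl.snapshot(n)[:,:,::-1]
    if crop: im=im[crop[1]:crop[3],crop[0]:crop[2]]
    cv2.imwrite("pics/"+f,cv2.resize(im,None,fx=s,fy=s,interpolation=cv2.INTER_CUBIC))
E
python3 - <<'E'
from h import *
for n in("scene","top"):
    print(n,ctrl.calibration(n)); snap(n,n+"0.png",None,1.42)
print(ctrl.get_obs())
E
```

```text
scene {'camera_matrix': array([[496.43607448,   0.        , 281.41622821],
       [  0.        , 496.43607448, 219.99481064],
       [  0.        ,   0.        ,   1.        ]]), 'xyz': array([1.15512569, 0.59797057, 0.95197041]), 'attitude': array([0.35370926, 0.15241289, 0.35364574, 0.85240528])}
top {'camera_matrix': array([[412.97798619,   0.        , 273.08528572],
       [  0.        , 412.97798619, 210.15998067],
       [  0.        ,   0.        ,   1.        ]]), 'xyz': array([ 0.39070223, -0.03021189,  1.13849834]), 'attitude': array([ 0.71108387,  0.05032935, -0.04873284, -0.69960831])}
{'time': 0.1, 'joint_pos': array([ 1.16902822e+00,  3.42633168e-01,  1.52487418e+00,  2.18995375e-05,
        1.27538115e+00, -1.45988449e-01]), 'qvel': array([-0.00070599, -0.00169249, -0.00281727, -0.00016311,  0.00132   ,
       -0.0019768 ]), 'joint_efforts': array([ 1.47520263e-03, -4.31997442e+01, -2.44697607e+01,  7.18801981e-02,
        5.24525985e-02, -6.91988316e-05]), 'ee_pos': array([0.13265877, 0.50761757, 0.22614128]), 'tcp_rot': array([-1.85325195e-04,  1.27544632e-01,  9.91832620e-01, -6.20942607e-04]), 'wrist_force': array([0.37806883, 0.42647635, 0.60708175]), 'ft_torque': array([ 0.0269516 , -0.03213124, -0.02654532]), 'grip_force': 0.0, 'opening': 0.09182705055799543}
```

View pics/top0.png

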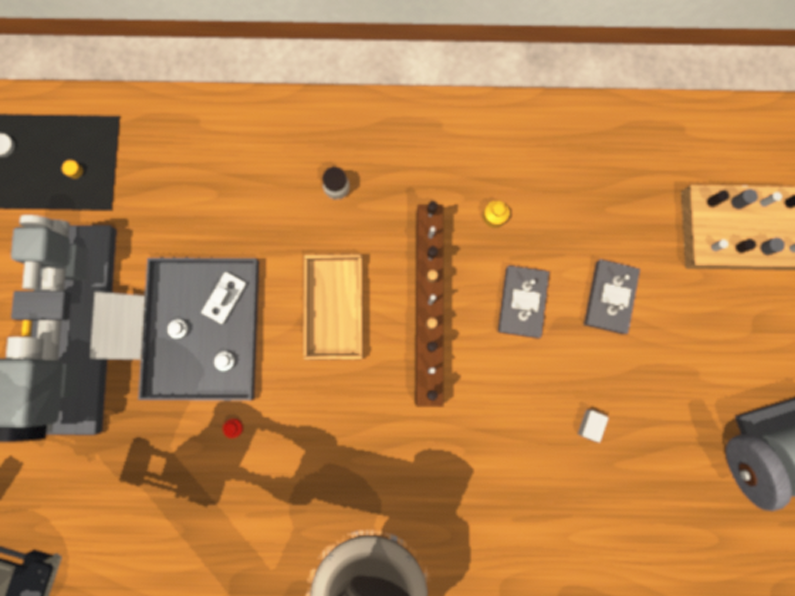

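View pics/scene0.png

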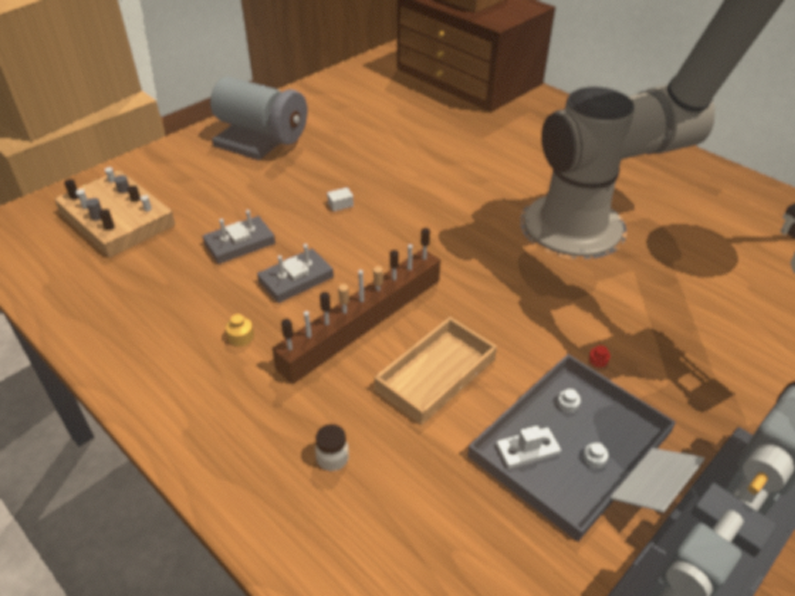

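The top view (enlarged 1.42×) shows the tray around (200,328), the plate at (224,297), caps at (177,328) and (224,360), the tote at (333,306), and the rack at (430,305). The nearer die is at (524,300) and its look-alike at (612,296). The red cap is at (233,428). Next I'll take enlarged crops.

Run:
```python
from h import *
for n,boxes in (("top",[(95,175,190,285),(345,180,395,242)]),("scene",[(330,250,478,345),(175,165,240,215)])):
    im=ctrl.snapshot(n)[:,:,::-1]
    c=[]
    for b,s in zip(boxes,(5,8) if n=="top" else (5,8)):
        t=cv2.resize(im[b[1]:b[3],b[0]:b[2]],None,fx=s,fy=s,interpolation=cv2.INTER_CUBIC)
        for k in range(0,b[2]-b[0],10): cv2.line(t,(k*s,0),(k*s,6),(0,255,0),1); cv2.putText(t,str(b[0]+k),(k*s,16),0,.35,(0,255,0),1)
        for k in range(0,b[3]-b[1],10): cv2.line(t,(0,k*s),(6,k*s),(0,255,0),1); cv2.putText(t,str(b[1]+k),(8,k*s+4),0,.35,(0,255,0),1)
        c.append(t)
    if n=="top":
        h=max(x.shape[0] for x in c); c=[cv2.copyMakeBorder(x,0,h-x.shape[0],0,0,cv2.BORDER_CONSTANT) for x in c]
        im=np.hstack(c); im=im[:, :]
        im=cv2.resize(im,None,fx=min(1,800/im.shape[1]),fy=min(1,800/im.shape[1])); cv2.imwrite("pics/ct.png",im); print(im.shape)
    else:
        cv2.imwrite("pics/s1.png",c[0]);cv2.imwrite("pics/s2.png",c[1]);print(c[0].shape,c[1].shape)
```

```text
(503, 800, 3)
(475, 740, 3) (400, 520, 3)
```

View pics/ct.png

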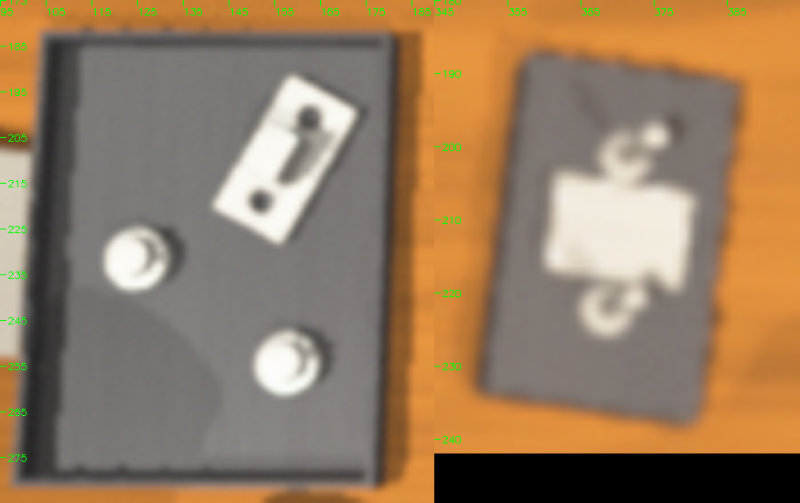

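View pics/s2.png

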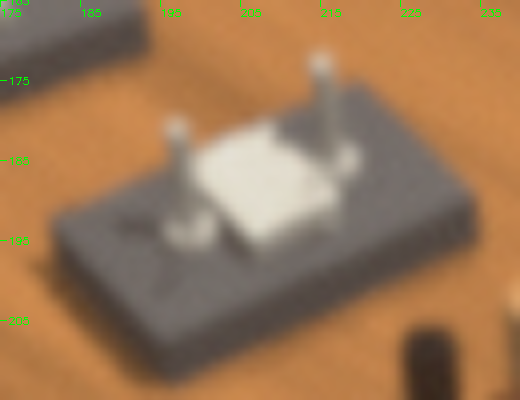

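The top crop shows the plate corners at (292,75), (360,110), (280,244) and (212,206), and cap discs centred at (137,259) and (287,362). The die corners are (525,50), (743,80), (700,425) and (482,393), with pin tips at (656,135) and (632,298). In the scene crop the pin tips are at (177,125) and (321,62).

```bash
cat > m.py <<'E'
from h import *
L=lambda x,y:(95+(x+.5)/4.571-.5,175+(y+.5)/4.571-.5)
D=lambda x,y:(345+(x-434.3+.5)/7.314-.5,180+(y+.5)/7.314-.5)
S=lambda x,y:(175+(x+.5)/8-.5,165+(y+.5)/8-.5)
f=lambda p,z:px2w("top",*p,z)[:2]
np.set_printoptions(precision=4,suppress=True)
P=np.array([f(L(*c),.016) for c in((292,75),(360,110),(280,244),(212,206))])
def rect(P,nm):
    e=[P[1]-P[0],P[2]-P[1],P[3]-P[2],P[0]-P[3]]
    l=e[1]-e[3]; s=e[0]-e[2]
    print(nm,P.mean(0),"len",[round(np.linalg.norm(x),4) for x in e],"long yaw",np.degrees(np.arctan2(l[1],l[0])),"short",np.degrees(np.arctan2(s[1],s[0])))
rect(P,"plate")
print("holes",f(L(310,118),.016),f(L(261,201),.016))
for c in((137,259),(287.5,362.5)): print("cap",f(L(*c),.02))
rect(np.array([f(D(*c),.025) for c in((525,50),(743,80),(700,425),(482,393))]),"die")
for t,s in(((656,135),(177,125)),((632,298),(321,62))):
    for z in(.072,):print("tip top",f(D(*t),.075),"scene",px2w("scene",*S(*s),.075)[:2])
g=lambda x,y:(x/1.42,y/1.42)
rect(np.array([f(g(*c),.035) for c in((304,254),(363,255),(362,358),(304,357))]),"tote")
rect(np.array([f(g(*c),.060) for c in((416,206),(445,206),(443,405),(416,405))]),"rack")
T=np.array([f(L(*c),.030) for c in((45,35),(393,37),(378,485),(16,485))]);rect(T,"tray");print(T)
for n,c in(("jar",(336,180)),("weight",(497,212)),("gauge",(594,424)),("red",(233,428)),("die2",(612,296))):print(n,f(g(*c),.03))
E
python3 m.py
```

```text
plate [0.5464 0.2919] len [np.float64(0.047), np.float64(0.0928), np.float64(0.0475), np.float64(0.0915)] long yaw 151.74376858423082 short -117.01934356976285
holes [0.5713 0.2789] [0.5204 0.3055]
cap [0.4841 0.3761]
cap [0.4244 0.2832]
die [ 0.5476 -0.2873] len [np.float64(0.0821), np.float64(0.131), np.float64(0.0809), np.float64(0.1304)] long yaw 172.05553899269623 short -97.27605061942086
tip top [ 0.5771 -0.2918] scene [ 0.5737 -0.2904]
tip top [ 0.5183 -0.2822] scene [ 0.5171 -0.282 ]
tote [0.5315 0.0768] len [np.float64(0.1134), np.float64(0.197), np.float64(0.1087), np.float64(0.1971)] long yaw -178.59438325029927 short -90.05883108859919
rack [ 0.5354 -0.105 ] len [np.float64(0.0551), np.float64(0.3723), np.float64(0.0489), np.float64(0.3722)] long yaw -179.9253003093723 short -89.07252046735282
tray [0.4853 0.3306] len [np.float64(0.2086), np.float64(0.2645), np.float64(0.2098), np.float64(0.2658)] long yaw -179.28353950032871 short -89.23639805987732
[[0.6168 0.4365]
 [0.6189 0.228 ]
 [0.3544 0.2241]
 [0.351  0.4338]]
jar [0.7805 0.0792]
weight [ 0.7207 -0.2365]
gauge [ 0.3184 -0.4122]
red [0.3002 0.2562]
die2 [ 0.5587 -0.4544]
```

View pics/s1.png

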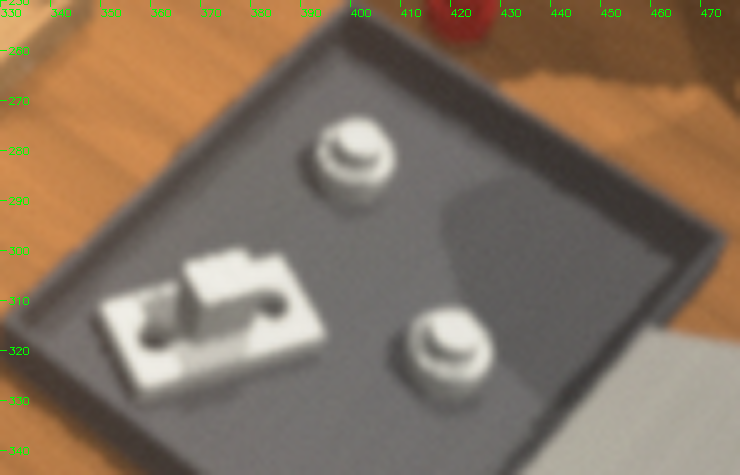

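The scene crop confirms that both caps are upright in the tray and the plate is flat with its block on top. I'll align the tool for the caps first.

Request:
{"name": "jog_arm", "arguments": {"delta_rot": [[0,0,1],[0,0,1],[0,0,1],[0,0,1],[0,0,1],[0,0,1],[0,0,1],[0,0,1],[0,0,1],[0,0,1]], "linear": [[0,0,0],[0,0,0],[0,0,0],[0,0,0],[0,0,0],[0,0,0],[0,0,0],[0,0,0],[0,0,0],[0,0,0]], "gripper": [0.3,0.3,0.3,0.3,0.3,0.3,0.3,0.3,0.3,0.3], "newtons": 25}}

```text
time: 1.03
ee_pos: [0.1328, 0.5078, 0.2265]
tcp_rot: [0.0, 0.461, 0.888, -0.0]
wrist_force: [-0.1, -0.6, 0.1]
opening: 0.0597
grip_force: 0.0
```

```bash
cat >> h.py <<'E'
def go(x,y,z,psi=None):
    o=ctrl.get_obs();q=o["tcp_rot"];r=R.from_quat(q[[1,2,3,0]]).as_matrix()
    ps=np.degrees(np.arctan2(r[1,1],r[0,1]));d=r.T@(np.array([x,y,z])-o["ee_pos"])/.025
    t=np.zeros(3)
    if psi is not None:
        a=np.radians(psi);Y=np.array([np.cos(a),np.sin(a),0]);Z=np.array([0,0,-1.]);T=np.c_[np.cross(Y,Z),Y,Z]
        t=np.degrees(R.from_matrix(r.T@T).as_rotvec())/4
    print("t %.2f"%o["time"],"pos",np.round(o["ee_pos"],4),"psi %.1f"%ps,"open %.4f grip %.1f"%(o["opening"],o["grip_force"]),"F",np.round(o["wrist_force"],1),"| lin units",np.round(d,2),"rot units",np.round(t,2))
E
python3 -c "
from h import *
go(.484,.376,.08,30)"
```

```text
t 1.03 pos [0.1328 0.5078 0.2265] psi 35.1 open 0.0597 grip 0.0 F [-0.1 -0.6  0.1] | lin units [-12.4    8.45   5.86] rot units [-0.    0.    1.29]
```

Request:
{"name": "jog_arm", "arguments": {"delta_rot": [[0,0,0],[0,0,0],[0,0,0],[0,0,0],[0,0,0],[0,0,0],[0,0,0],[0,0,0],[0,0,0],[0,0,0]], "linear": [[-0.8,0.55,0],[-0.8,0.55,0],[-0.8,0.55,0],[-0.8,0.55,0],[-0.8,0.55,0],[-0.8,0.55,0],[-0.8,0.55,0],[-0.8,0.55,0],[-0.8,0.55,0],[-0.8,0.55,0]], "gripper": [0.3,0.3,0.3,0.3,0.3,0.3,0.3,0.3,0.3,0.3]}}

```text
time: 1.87
ee_pos: [0.3617, 0.4237, 0.2266]
tcp_rot: [-0.0, 0.459, 0.888, -0.0]
wrist_force: [-0.6, 0.1, 0.7]
opening: 0.0597
grip_force: 0.0
```

Request:
{"name": "jog_arm", "arguments": {"delta_rot": [[0,0,0],[0,0,0],[0,0,0],[0,0,0],[0,0,0],[0,0,0],[0,0,0],[0,0,0],[0,0,0],[0,0,0]], "linear": [[-0.8,0.55,0],[-0.8,0.55,0],[-0.8,0.55,0],[-0.8,0.55,0],[-0.8,0.55,0.5],[-0.4,0.2,0.8],[0,0,0.8],[0,0,0.8],[0,0,0.8],[0,0,0.8]], "gripper": [0.3,0.3,0.3,0.3,0.3,0.3,0.3,0.3,0.3,0.3]}}

```text
time: 2.7
ee_pos: [0.4844, 0.377, 0.113]
tcp_rot: [-0.0, 0.459, 0.888, -0.0]
wrist_force: [1.0, -0.0, 0.8]
opening: 0.0597
grip_force: 0.0
```

```bash
python3 -c "
from h import *
go(.484,.376,.009)"
```

```text
t 2.70 pos [0.4844 0.377  0.113 ] psi 35.3 open 0.0597 grip 0.0 F [ 1.  -0.   0.8] | lin units [-0.02 -0.04  4.16] rot units [0. 0. 0.]
```

Request:
{"name": "jog_arm", "arguments": {"delta_rot": [[0,0,0],[0,0,0],[0,0,0],[0,0,0],[0,0,0],[0,0,0],[0,0,0],[0,0,0],[0,0,0],[0,0,0]], "linear": [[0,0,0.8],[0,0,0.8],[0,0,0.8],[0,0,0.7],[0,0,0.6],[0,0,0.45],[0,0,0],[0,0,0],[0,0,0],[0,0,0]], "gripper": [0.3,0.3,0.3,0.3,0.3,0.3,0.3,-1,-1,-1]}}

```text
time: 3.53
ee_pos: [0.4852, 0.3777, 0.0117]
tcp_rot: [0.001, 0.459, 0.888, 0.001]
wrist_force: [0.3, 0.4, -0.0]
opening: 0.0441
grip_force: 0.0
```

Request:
{"name": "jog_arm", "arguments": {"delta_rot": [[0,0,0],[0,0,0],[0,0,0]], "linear": [[0,0,0],[0,0,0],[0,0,0]], "gripper": [-1,-1,-1]}}

```text
time: 3.78
ee_pos: [0.485, 0.3776, 0.0115]
tcp_rot: [0.0, 0.459, 0.888, 0.001]
wrist_force: [-0.1, -1.2, 4.3]
opening: 0.0336
grip_force: 25.0
```

```bash
python3 -c "
from h import *
go(.484,.077,.12)"
```

```text
t 3.78 pos [0.485  0.3776 0.0115] psi 35.3 open 0.0336 grip 25.0 F [-0.1 -1.2  4.3] | lin units [-9.79 -6.98 -4.35] rot units [0. 0. 0.]
```

Request:
{"name": "jog_arm", "arguments": {"delta_rot": [[0,0,0],[0,0,0],[0,0,0],[0,0,0],[0,0,0],[0,0,0]], "linear": [[0,0,-0.5],[0,0,-0.8],[0,0,-0.8],[0,0,-0.8],[0,0,-0.8],[0,0,-0.6]], "gripper": [-1,-1,-1,-1,-1,-1]}}

```text
time: 4.28
ee_pos: [0.4848, 0.3775, 0.1207]
tcp_rot: [0.001, 0.459, 0.888, 0.001]
wrist_force: [-0.2, 0.6, -0.6]
opening: 0.034
grip_force: 25.0
```

```bash
python3 -c "
from h import *
go(.484,.077,.12)
u,v=w2px('scene',[.485,.377,.1]);print(u,v);u=int(u);v=int(v)
snap('scene','g1.png',(u-70,v-60,u+70,v+60),4)"
```

```text
t 4.28 pos [0.4848 0.3775 0.1207] psi 35.3 open 0.0340 grip 25.0 F [-0.2  0.6 -0.6] | lin units [-9.79 -6.98  0.01] rot units [0. 0. 0.]
426.0368043983897 297.14673450628857
```

View pics/g1.png

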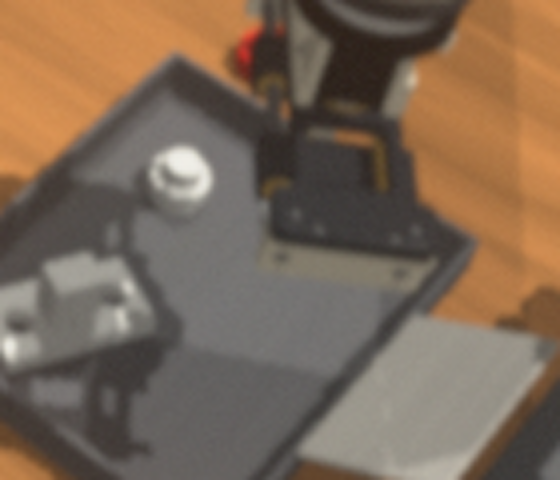

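The held cap has left its spot on the tray floor, and cap b is at crop (180,180). Next I carry the held cap to the tote.

Request:
{"name": "jog_arm", "arguments": {"delta_rot": [[0,0,0],[0,0,0],[0,0,0],[0,0,0],[0,0,0],[0,0,0],[0,0,0],[0,0,0],[0,0,0],[0,0,0]], "linear": [[-0.4,-0.3,0],[-0.8,-0.55,0],[-0.8,-0.55,0],[-0.8,-0.55,0],[-0.8,-0.55,0],[-0.8,-0.55,0],[-0.8,-0.55,0],[-0.8,-0.55,0],[-0.8,-0.55,0],[-0.8,-0.6,0]], "gripper": [-1,-1,-1,-1,-1,-1,-1,-1,-1,-1]}}

```text
time: 5.17
ee_pos: [0.4851, 0.1438, 0.117]
tcp_rot: [-0.001, 0.459, 0.888, -0.001]
wrist_force: [0.5, 0.1, -0.2]
opening: 0.0339
grip_force: 25.0
```

Request:
{"name": "jog_arm", "arguments": {"delta_rot": [[0,0,0],[0,0,0],[0,0,0],[0,0,0],[0,0,0],[0,0,0],[0,0,0],[0,0,0],[0,0,0]], "linear": [[-0.8,-0.6,0],[-0.8,-0.6,0],[-0.5,-0.5,0],[0,0,0.5],[0,0,0.8],[0,0,0.8],[0,0,0.7],[0,0,0.5],[0,0,0]], "gripper": [-1,-1,-1,-1,-1,-1,-1,-1,-1]}}

```text
time: 5.92
ee_pos: [0.4789, 0.0776, 0.0325]
tcp_rot: [-0.003, 0.459, 0.888, -0.002]
wrist_force: [-0.9, 0.4, -1.4]
opening: 0.034
grip_force: 25.0
```

```bash
python3 -c "
from h import *
go(.485,.077,.016)"
```

```text
t 5.92 pos [0.4789 0.0776 0.0325] psi 35.3 open 0.0340 grip 25.0 F [-0.9  0.4 -1.4] | lin units [-0.16  0.19  0.66] rot units [0. 0. 0.]
```

Request:
{"name": "jog_arm", "arguments": {"delta_rot": [[0,0,0],[0,0,0],[0,0,0],[0,0,0],[0,0,0],[0,0,0],[0,0,0],[0,0,0]], "linear": [[-0.4,0.5,0],[0,0,0.5],[0,0,0.15],[0,0,0],[0,0,0],[0,0,0],[0,0,0],[0,0,0]], "gripper": [-1,-1,-1,-1,0.05,0.05,0.05,0.05]}}

```text
time: 6.58
ee_pos: [0.4982, 0.0774, 0.0198]
tcp_rot: [0.0, 0.459, 0.888, 0.0]
wrist_force: [-0.2, 0.3, -0.1]
opening: 0.0475
grip_force: 0.0
```

Request:
{"name": "jog_arm", "arguments": {"delta_rot": [[0,0,0],[0,0,0],[0,0,0],[0,0,0],[0,0,0],[0,0,0]], "linear": [[0,0,-0.5],[0,0,-0.8],[0,0,-0.8],[0,0,-0.8],[0,0,-0.8],[0,0,-0.5]], "gripper": [0.05,0.05,0.05,0.3,0.3,0.3]}}

```text
time: 7.08
ee_pos: [0.4987, 0.0774, 0.1266]
tcp_rot: [0.001, 0.459, 0.888, 0.001]
wrist_force: [0.7, 0.1, 0.5]
opening: 0.0588
grip_force: 0.0
```

```bash
python3 -c "
from h import *
go(.4244,.2832,.12)"
```

```text
t 7.08 pos [0.4987 0.0774 0.1266] psi 35.4 open 0.0588 grip 0.0 F [0.7 0.1 0.5] | lin units [8.43 2.34 0.25] rot units [0. 0. 0.]
```

Request:
{"name": "jog_arm", "arguments": {"delta_rot": [[0,0,0],[0,0,0],[0,0,0],[0,0,0],[0,0,0],[0,0,0],[0,0,0],[0,0,0],[0,0,0],[0,0,0]], "linear": [[0.4,0.1,0],[0.9,0.25,0],[0.9,0.25,0],[0.9,0.25,0],[0.9,0.25,0],[0.9,0.25,0],[0.9,0.25,0],[0.9,0.25,0],[0.9,0.25,0],[0.8,0.25,0]], "gripper": [0.3,0.3,0.3,0.3,0.3,0.3,0.3,0.3,0.3,0.3]}}

```text
time: 7.92
ee_pos: [0.4226, 0.2841, 0.1233]
tcp_rot: [-0.001, 0.459, 0.889, -0.0]
wrist_force: [0.1, -0.0, -0.5]
opening: 0.0597
grip_force: 0.0
```

Request:
{"name": "jog_arm", "arguments": {"delta_rot": [[0,0,0],[0,0,0],[0,0,0]], "linear": [[0,0,0.6],[0,0,0.6],[0,0,0]], "gripper": [0.3,0.3,0.3]}}

```text
time: 8.17
ee_pos: [0.4216, 0.2825, 0.0912]
tcp_rot: [-0.002, 0.459, 0.889, -0.002]
wrist_force: [-1.0, -0.5, -0.5]
opening: 0.06
grip_force: 0.0
```

```bash
python3 -c "
from h import *
go(.4244,.2832,.011)"
```

```text
t 8.17 pos [0.4216 0.2825 0.0912] psi 35.4 open 0.0600 grip 0.0 F [-1.  -0.5 -0.5] | lin units [-0.05  0.12  3.21] rot units [0. 0. 0.]
```

Request:
{"name": "jog_arm", "arguments": {"delta_rot": [[0,0,0],[0,0,0],[0,0,0],[0,0,0],[0,0,0],[0,0,0],[0,0,0],[0,0,0],[0,0,0],[0,0,0]], "linear": [[-0.05,0.1,0.8],[0,0,0.8],[0,0,0.8],[0,0,0.5],[0,0,0.25],[0,0,0],[0,0,0],[0,0,0],[0,0,0],[0,0,0]], "gripper": [0.3,0.3,0.3,0.3,0.3,0.3,-1,-1,-1,-1]}}

```text
time: 9.0
ee_pos: [0.4276, 0.2833, 0.0163]
tcp_rot: [0.0, 0.459, 0.888, 0.001]
wrist_force: [-0.8, -0.7, 0.2]
opening: 0.0379
grip_force: 0.3
```

Request:
{"name": "jog_arm", "arguments": {"delta_rot": [[0,0,0],[0,0,0],[0,0,0],[0,0,0],[0,0,0],[0,0,0],[0,0,0],[0,0,0],[0,0,0]], "linear": [[0,0,0],[0,0,0],[0,0,0],[0,0,-0.5],[0,0,-0.8],[0,0,-0.8],[0,0,-0.8],[0,0,-0.8],[0,0,-0.6]], "gripper": [-1,-1,-1,-1,-1,-1,-1,-1,-1]}}

```text
time: 9.75
ee_pos: [0.4274, 0.2831, 0.1245]
tcp_rot: [0.0, 0.459, 0.888, 0.001]
wrist_force: [0.8, 0.1, -0.2]
opening: 0.0333
grip_force: 25.0
```

```bash
python3 -c "
from h import *
go(.57,.077,.12)"
```

```text
t 9.75 pos [0.4274 0.2831 0.1245] psi 35.3 open 0.0333 grip 25.0 F [ 0.8  0.1 -0.2] | lin units [-10.02  -0.12   0.18] rot units [0. 0. 0.]
```

Request:
{"name": "jog_arm", "arguments": {"delta_rot": [[0,0,0],[0,0,0],[0,0,0],[0,0,0],[0,0,0],[0,0,0],[0,0,0],[0,0,0],[0,0,0],[0,0,0]], "linear": [[-0.4,0,0],[-0.8,0,0],[-0.9,0,0],[-0.9,0,0],[-0.9,0,0],[-0.9,0,0],[-0.9,0,0],[-0.9,0,0],[-0.9,0,0],[-0.9,0,0]], "gripper": [-1,-1,-1,-1,-1,-1,-1,-1,-1,-1]}}

```text
time: 10.58
ee_pos: [0.5488, 0.1099, 0.1215]
tcp_rot: [-0.001, 0.459, 0.888, -0.001]
wrist_force: [-0.1, -0.6, -0.8]
opening: 0.0334
grip_force: 25.0
```

Request:
{"name": "jog_arm", "arguments": {"delta_rot": [[0,0,0],[0,0,0],[0,0,0],[0,0,0],[0,0,0],[0,0,0],[0,0,0],[0,0,0]], "linear": [[-0.8,0,0],[-0.6,0,0],[-0.2,0,0],[0,0,0.5],[0,0,0.8],[0,0,0.8],[0,0,0.6],[0,0,0]], "gripper": [-1,-1,-1,-1,-1,-1,-1,-1]}}

```text
time: 11.25
ee_pos: [0.569, 0.0795, 0.0519]
tcp_rot: [-0.003, 0.459, 0.889, -0.002]
wrist_force: [-0.4, -0.1, -0.8]
opening: 0.0335
grip_force: 25.0
```

```bash
python3 -c "
from h import *
go(.57,.077,.020)"
```

```text
t 11.25 pos [0.569  0.0795 0.0519] psi 35.4 open 0.0335 grip 25.0 F [-0.4 -0.1 -0.8] | lin units [-0.11 -0.02  1.27] rot units [0. 0. 0.]
```

Request:
{"name": "jog_arm", "arguments": {"delta_rot": [[0,0,0],[0,0,0],[0,0,0],[0,0,0],[0,0,0],[0,0,0],[0,0,0],[0,0,0]], "linear": [[0,0,0.6],[0,0,0.4],[0,0,0.25],[0,0,0],[0,0,0],[0,0,0],[0,0,0],[0,0,0]], "gripper": [-1,-1,-1,-1,0.05,0.05,0.05,0.05]}}

```text
time: 11.92
ee_pos: [0.5723, 0.0791, 0.025]
tcp_rot: [0.001, 0.459, 0.888, 0.0]
wrist_force: [0.1, -1.0, 0.1]
opening: 0.0481
grip_force: 0.0
```

Request:
{"name": "jog_arm", "arguments": {"delta_rot": [[0,0,0],[0,0,0],[0,0,0],[0,0,-1],[0,0,-1],[0,0,-1],[0,0,-1],[0,0,-1],[0,0,-1],[0,0,-0.7]], "linear": [[0,0,-0.5],[0,0,-0.8],[0,0,-0.8],[0,0,-0.8],[0,0,-0.8],[0,0,-0.5],[0,0,0],[0,0,0],[0,0,0],[0,0,0]], "gripper": [0.05,0.05,0.05,0.05,0.05,0.05,0.05,0.05,0.05,0.05]}}

```text
time: 12.75
ee_pos: [0.5719, 0.0791, 0.1299]
tcp_rot: [0.0, 0.239, 0.971, 0.0]
wrist_force: [-0.0, -0.6, -0.4]
opening: 0.0484
grip_force: 0.0
```

```bash
python3 -c "
from h import *
go(.5462,.2921,.12,62.2)"
```

```text
t 12.75 pos [0.5719 0.0791 0.1299] psi 62.3 open 0.0484 grip 0.0 F [-0.  -0.6 -0.4] | lin units [4.87 7.07 0.39] rot units [0.01 0.01 0.04]
```

Request:
{"name": "jog_arm", "arguments": {"delta_rot": [[0,0,0],[0,0,0],[0,0,0],[0,0,0],[0,0,0],[0,0,0],[0,0,0],[0,0,0],[0,0,0],[0,0,0]], "linear": [[0.3,0.4,0],[0.5,0.8,0],[0.6,0.8,0],[0.6,0.8,0],[0.6,0.8,0],[0.6,0.8,0],[0.5,0.8,0],[0.5,0.8,0],[0.5,0.8,0],[0.2,0.25,0]], "gripper": [0.05,0.05,0.05,0.05,0.05,0.05,0.05,0.05,0.05,0.05]}}

```text
time: 13.58
ee_pos: [0.5449, 0.296, 0.1295]
tcp_rot: [0.0, 0.24, 0.971, 0.001]
wrist_force: [-1.4, -1.0, -0.2]
opening: 0.0485
grip_force: 0.0
```

Request:
{"name": "jog_arm", "arguments": {"delta_rot": [[0,0,0],[0,0,0],[0,0,0],[0,0,0]], "linear": [[0,0,0.6],[0,0,0.6],[0,0,0],[0,0,0]], "gripper": [0.05,0.05,0.05,0.05]}}

```text
time: 13.92
ee_pos: [0.5452, 0.292, 0.0988]
tcp_rot: [-0.001, 0.241, 0.971, -0.001]
wrist_force: [0.4, 0.1, 0.1]
opening: 0.048
grip_force: 0.0
```

```bash
python3 -c "
from h import *
go(.5462,.2921,.023,62.2)
snap('scene','t1.png',(240,190,440,340),4)"
```

```text
t 13.92 pos [0.5452 0.292  0.0988] psi 62.1 open 0.0480 grip 0.0 F [0.4 0.1 0.1] | lin units [-0.04  0.03  3.03] rot units [-0.02 -0.02 -0.03]
```

View pics/t1.png

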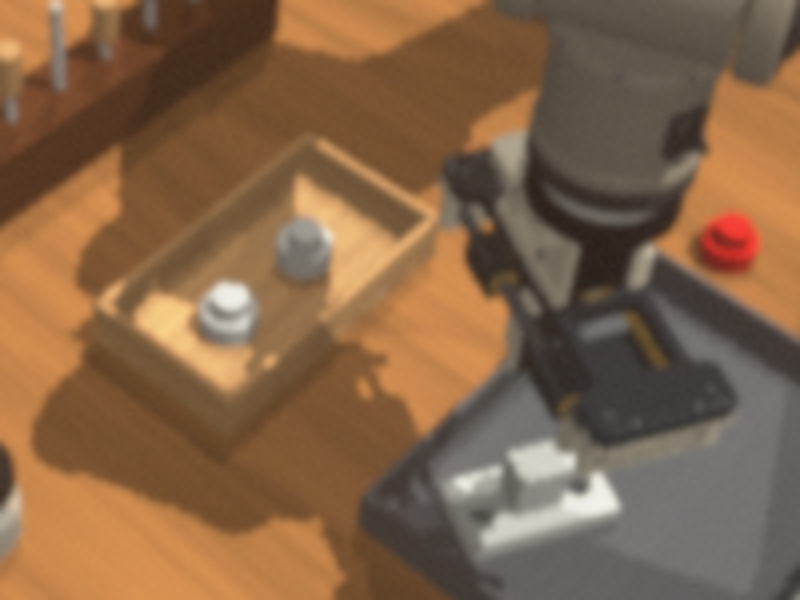

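Both caps stand upright in the tote, at crop (303,248) and (228,312). The plate is undisturbed below the fingers, so I descend and grip its block.

Request:
{"name": "jog_arm", "arguments": {"delta_rot": [[0,0,0],[0,0,0],[0,0,0],[0,0,0],[0,0,0],[0,0,0],[0,0,0]], "linear": [[0,0,0.6],[0,0,0.8],[0,0,0.7],[0,0,0.5],[0,0,0.3],[0,0,0.1],[0,0,0]], "gripper": [0.05,0.05,0.05,0.05,0.05,0.05,0.05]}}

```text
time: 14.55
ee_pos: [0.5461, 0.2921, 0.0244]
tcp_rot: [0.0, 0.241, 0.971, 0.0]
wrist_force: [-0.4, -0.3, -0.1]
opening: 0.048
grip_force: 0.0
```

Request:
{"name": "jog_arm", "arguments": {"delta_rot": [[0,0,0],[0,0,0],[0,0,0],[0,0,0],[0,0,0],[0,0,0],[0,0,0],[0,0,0]], "linear": [[0,0,0],[0,0,0],[0,0,0],[0,0,0],[0,0,0],[0,0,0],[0,0,0],[0,0,0]], "gripper": [-1,-1,-1,-1,-1,-1,-1,-1], "newtons": 40}}

```text
time: 15.22
ee_pos: [0.5461, 0.2923, 0.0247]
tcp_rot: [0.0, 0.241, 0.971, 0.0]
wrist_force: [-0.9, -0.3, 4.0]
opening: 0.0218
grip_force: 40.0
```

```bash
python3 -c "
from h import *
go(.5462,.2921,.21,81.8)"
```

```text
t 15.22 pos [0.5461 0.2923 0.0247] psi 62.1 open 0.0218 grip 40.0 F [-0.9 -0.3  4. ] | lin units [-0.01 -0.   -7.41] rot units [ 0.01  0.01 -4.92]
```

Request:
{"name": "jog_arm", "arguments": {"delta_rot": [[0,0,0],[0,0,0],[0,0,0],[0,0,0],[0,0,-0.8],[0,0,-0.8],[0,0,-0.8],[0,0,-0.8],[0,0,-0.8],[0,0,-0.9]], "linear": [[0,0,-0.3],[0,0,-0.6],[0,0,-0.8],[0,0,-0.9],[0,0,-0.9],[0,0,-0.9],[0,0,-0.9],[0,0,-0.9],[0,0,-0.8],[0,0,-0.4]], "gripper": [-1,-1,-1,-1,-1,-1,-1,-1,-1,-1]}}

```text
time: 16.05
ee_pos: [0.5463, 0.2924, 0.2121]
tcp_rot: [0.001, 0.071, 0.998, 0.001]
wrist_force: [0.2, -0.3, -2.6]
opening: 0.0218
grip_force: 40.0
```

Request:
{"name": "jog_arm", "arguments": {"delta_rot": [[0,0,0],[0,0,0]], "linear": [[0,0,0],[0,0,0]], "gripper": [-1,-1]}}

```text
time: 16.22
ee_pos: [0.5457, 0.2921, 0.2091]
tcp_rot: [-0.0, 0.073, 0.997, 0.0]
wrist_force: [-0.1, 0.4, -1.8]
opening: 0.022
grip_force: 40.0
```

```bash
python3 -c "
from h import *
go(.5467,-.2867,.21,81.8)"
```

```text
t 16.22 pos [0.5457 0.2921 0.2091] psi 81.6 open 0.0220 grip 40.0 F [-0.1  0.4 -1.8] | lin units [ -3.41 -22.9   -0.04] rot units [ 0.   -0.   -0.04]
```

Request:
{"name": "jog_arm", "arguments": {"delta_rot": [[0,0,0],[0,0,0],[0,0,0],[0,0,0],[0,0,0],[0,0,0],[0,0,0],[0,0,0],[0,0,0],[0,0,0]], "linear": [[-0.05,-0.3,0],[-0.1,-0.6,0],[-0.15,-0.9,0],[-0.15,-0.9,0],[-0.15,-0.9,0],[-0.15,-0.9,0],[-0.15,-0.9,0],[-0.15,-0.9,0],[-0.15,-0.9,0],[-0.15,-0.9,0]], "gripper": [-1,-1,-1,-1,-1,-1,-1,-1,-1,-1]}}

```text
time: 17.05
ee_pos: [0.5492, 0.0845, 0.2082]
tcp_rot: [-0.001, 0.073, 0.997, -0.0]
wrist_force: [-1.0, 0.4, -2.3]
opening: 0.0218
grip_force: 40.0
```

Request:
{"name": "jog_arm", "arguments": {"delta_rot": [[0,0,0],[0,0,0],[0,0,0],[0,0,0],[0,0,0],[0,0,0],[0,0,0],[0,0,0],[0,0,0],[0,0,0]], "linear": [[-0.15,-0.9,0],[-0.15,-0.9,0],[-0.15,-0.9,0],[-0.15,-0.9,0],[-0.15,-0.9,0],[-0.15,-0.9,0],[-0.15,-0.9,0],[-0.15,-0.9,0],[-0.15,-0.9,0],[-0.1,-0.7,0]], "gripper": [-1,-1,-1,-1,-1,-1,-1,-1,-1,-1]}}

```text
time: 17.88
ee_pos: [0.553, -0.1388, 0.2081]
tcp_rot: [-0.001, 0.073, 0.997, -0.0]
wrist_force: [-0.1, 0.0, -1.6]
opening: 0.0222
grip_force: 40.0
```

```bash
python3 -c "
from h import *
go(.5467,-.2867,.21,81.8)"
```

```text
t 17.88 pos [ 0.553  -0.1388  0.2081] psi 81.6 open 0.0222 grip 40.0 F [-0.1  0.  -1.6] | lin units [-0.61 -5.89 -0.08] rot units [-0.   -0.03 -0.05]
```

Request:
{"name": "jog_arm", "arguments": {"delta_rot": [[0,0,0],[0,0,0],[0,0,0],[0,0,0],[0,0,0],[0,0,0],[0,0,0],[0,0,0],[0,0,0],[0,0,0]], "linear": [[-0.1,-0.9,0],[-0.1,-0.9,0],[-0.1,-0.9,0],[-0.1,-0.9,0],[-0.1,-0.9,0],[-0.1,-0.8,0],[0,-0.5,0],[0,-0.2,0],[0,0,0],[0,0,0]], "gripper": [-1,-1,-1,-1,-1,-1,-1,-1,-1,-1]}}

```text
time: 18.72
ee_pos: [0.5473, -0.2861, 0.2088]
tcp_rot: [-0.0, 0.072, 0.997, 0.001]
wrist_force: [0.2, -0.5, -2.1]
opening: 0.0218
grip_force: 40.0
```

```bash
python3 -c "
from h import *
go(.5467,-.2867,.14,81.8)
snap('scene','d1.png',(150,90,270,180),6)"
```

```text
t 18.72 pos [ 0.5473 -0.2861  0.2088] psi 81.7 open 0.0218 grip 40.0 F [ 0.2 -0.5 -2.1] | lin units [ 0.02 -0.03  2.75] rot units [ 0.01 -0.01 -0.02]
```

View pics/d1.png

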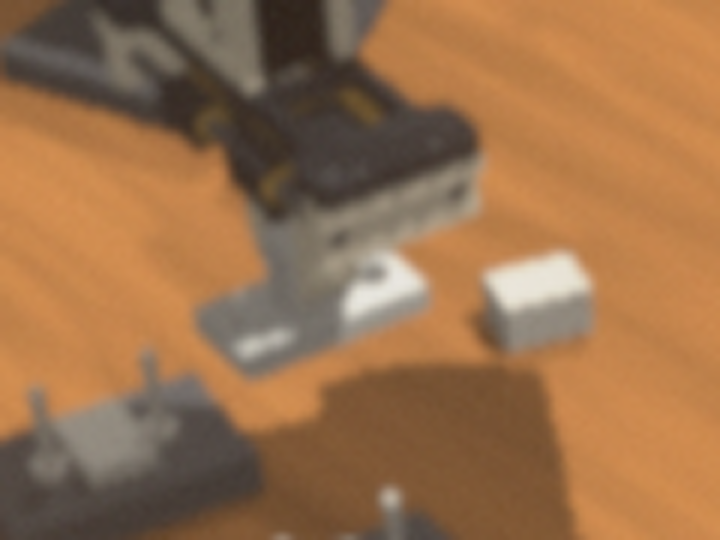

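The plate is held level, with corners at crop (200,320), (255,378) and (430,295). The pins are below and to the left, at (40,395) and (150,355). I lower it partway and measure the plate against the pins.

Request:
{"name": "jog_arm", "arguments": {"delta_rot": [[0,0,0],[0,0,0],[0,0,0],[0,0,0],[0,0,0],[0,0,0],[0,0,0]], "linear": [[0,0,0.5],[0,0,0.7],[0,0,0.7],[0,0,0.7],[0,0,0.5],[0,0,0.3],[0,0,0]], "gripper": [-1,-1,-1,-1,-1,-1,-1]}}

```text
time: 19.35
ee_pos: [0.5472, -0.285, 0.1226]
tcp_rot: [-0.001, 0.071, 0.997, 0.001]
wrist_force: [-0.6, 0.4, -2.8]
opening: 0.0219
grip_force: 40.0
```

```bash
python3 -c "
from h import *
go(.5467,-.2867,.106,81.8)
snap('scene','d2.png',(160,120,250,220),6)
snap('top','d2t.png',(335,165,415,265),6)
o=ctrl.get_obs();q=o['tcp_rot'];r=R.from_quat(q[[1,2,3,0]]).as_matrix();p=o['ee_pos']
zt=p[2]-.0087
ax=r[:,0];ay=r[:,1]
for n,(a,b) in(('scene',(160,120)),('top',(335,165))):
  for sx,sy in((1,1),(1,-1),(-1,-1),(-1,1)):
    P=p+ax*.045*sx+ay*.023*sy;P[2]=zt;u=w2px(n,P);print(n,'corner',sx,sy,np.round((u-[a,b])*6+2.5))
  for s in(1,-1):
    P=p+ax*.029*s;P[2]=zt;print(n,'hole',np.round((w2px(n,P)-[a,b])*6+2.5), P)
"
```

```text
t 19.35 pos [ 0.5472 -0.285   0.1226] psi 81.8 open 0.0219 grip 40.0 F [-0.6  0.4 -2.8] | lin units [ 0.01 -0.07  0.66] rot units [ 0.02 -0.04  0.  ]
scene corner 1 1 [376. 260.]
scene corner 1 -1 [322. 210.]
scene corner -1 -1 [149. 283.]
scene corner -1 1 [201. 336.]
scene hole [319. 248.] [ 0.51947929 -0.28198863  0.11607449]
scene hole [207. 296.] [ 0.57688513 -0.29026928  0.11607449]
top corner 1 1 [185. 349.]
top corner 1 -1 [295. 367.]
top corner -1 -1 [321. 156.]
top corner -1 1 [212. 139.]
top hole [245. 320.] [ 0.51947929 -0.28198863  0.11607449]
top hole [262. 184.] [ 0.57688513 -0.29026928  0.11607449]
```

View pics/d2.png

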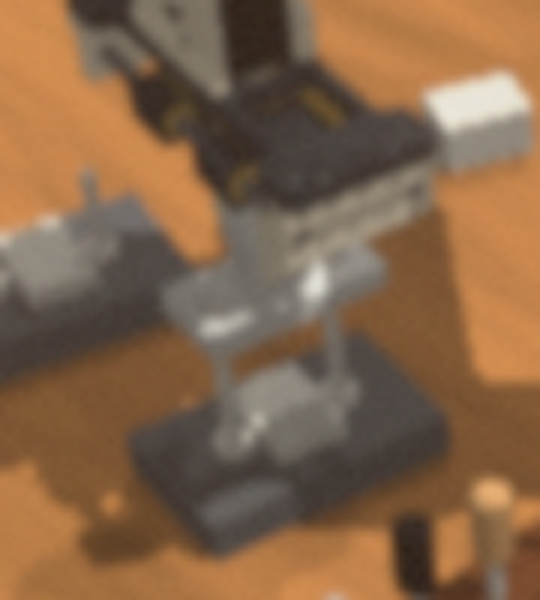

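View pics/d2t.png

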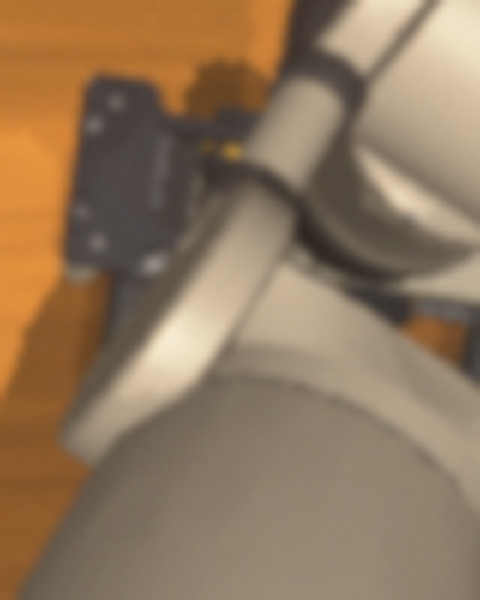

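The plate sits above the pins, which rise toward its underside at crop (225,370) and (335,330). The arm hides the plate in the top view. I'll fit the plate outline in the scene image numerically.

```bash
cat > fit.py <<'E'
from h import *
from m import S
from scipy.optimize import minimize
def plate_fit():
    o=ctrl.get_obs();q=o['tcp_rot'];r=R.from_quat(q[[1,2,3,0]]).as_matrix();p=o['ee_pos']
    im=np.mean([ctrl.snapshot('scene').astype(float) for _ in range(4)],0)
    s=im[:,:,0]-im[:,:,2]   # orange: R-B large; metal ~0
    s=cv2.resize(s.astype(np.float32),None,fx=6,fy=6,interpolation=cv2.INTER_CUBIC)
    def hull(dx,dy,dz,da):
        a=np.radians(da);X=np.cos(a)*r[:,0]+np.sin(a)*r[:,1];Y=np.cos(a)*r[:,1]-np.sin(a)*r[:,0]
        c=[p+dx*r[:,0]+dy*r[:,1]+X*.045*i+Y*.023*j+[0,0,z+dz] for i in(1,-1) for j in(1,-1) for z in(-.0207,-.0087)]
        return cv2.convexHull(np.array([w2px('scene',x) for x in c],np.float32))[:,0]
    def score(v):
        h=hull(v[0]/1e3,v[1]/1e3,v[2]/1e3,v[3]); c=h.mean(0);t=0;n=0
        for k in range(len(h)):
            a,b=h[k],h[(k+1)%len(h)];e=b-a;L=np.linalg.norm(e)
            nn=np.array([e[1],-e[0]])/L
            if nn@((a+b)/2-c)<0:nn=-nn
            if nn[1]<-.2 or L<2: continue   # skip upper edges (gripper)
            w=a+np.linspace(.12,.88,25)[:,None]*e
            g=lambda o:cv2.remap(s,((w+o*nn)*6+2.5)[:,0].astype(np.float32)[None],((w+o*nn)*6+2.5)[:,1].astype(np.float32)[None],cv2.INTER_LINEAR)[0]
            d=g(.8)-g(-.8);t+=np.clip(d,-20,60).mean()*L;n+=L
        return -t/n
    gr=np.arange(-8,8.1,1)
    for dz in(-3,0,3):
        b=min((score((x,y,dz,0)),x,y) for x in gr for y in gr)
        m=minimize(lambda v:score((v[0],v[1],dz,v[2])),[b[1],b[2],0],method='Nelder-Mead',options=dict(initial_simplex=np.array([[b[1],b[2],0],[b[1]+1,b[2],0],[b[1],b[2]+1,0],[b[1],b[2],2]])))
        dx,dy,da=m.x;c=p+r[:,0]*dx/1e3+r[:,1]*dy/1e3
        print("dz",dz,"score %.1f"%-m.fun,"offset tool x,y mm, yaw",np.round(m.x,2),"plate centre world (scene)",c[:2])
    return s
if __name__=="__main__":
    plate_fit()
    pts=np.array([px2w("scene",*S(*c),.025)[:2] for c in((50,220),(365,85),(480,195),(172,348))])
    print("die scene corners centre",pts.mean(0),pts)
E
python3 fit.py | tail -4
```

```text
weight [ 0.7207 -0.2365]
gauge [ 0.3184 -0.4122]
red [0.3002 0.2562]
die2 [ 0.5587 -0.4544]Traceback (most recent call last):
  File "fit.py", line 32, in <module>
    plate_fit()
    ~~~~~~~~~^^
  File "fit.py", line 27, in plate_fit
    m=minimize(lambda v:score((v[0],v[1],dz,v[2])),[b[1],b[2],0],method='Nelder-Mead',options=dict(initial_simplex=np.array([[b[1],b[2],0],[b[1]+1,b[2],0],[b[1],b[2]+1,0],[b[1],b[2],2]])))
    res = _minimize_neldermead(fun, x0, args, callback, bounds=bounds,
                               **options)
    fxr = func(xr)
    fx = function(np.copy(x), *(wrapper_args + args))
  File "fit.py", line 27, in <lambda>
    m=minimize(lambda v:score((v[0],v[1],dz,v[2])),[b[1],b[2],0],method='Nelder-Mead',options=dict(initial_simplex=np.array([[b[1],b[2],0],[b[1]+1,b[2],0],[b[1],b[2]+1,0],[b[1],b[2],2]])))
                        ~~~~~^^^^^^^^^^^^^^^^^^^^^
  File "fit.py", line 14, in score
    h=hull(v[0]/1e3,v[1]/1e3,v[2]/1e3,v[3]); c=h.mean(0);t=0;n=0
  File "fit.py", line 12, in hull
    return cv2.convexHull(np.array([w2px('scene',x) for x in c],np.float32))[:,0]
                                    ~~~~^^^^^^^^^^^
  File "h.py", line 12, in w2px
    K,p,r=cam(n);c=r.T@(np.array(P)-p);a=K@[c[0],-c[1],-c[2]];return a[:2]/a[2]
          ~~~^^^
  File "h.py", line 5, in cam
    c=ctrl.calibration(n);q=np.array(c["attitude"],float)
ValueError: time passes only in moves, steps and waits
```

```bash
sed -i 's/^def cam(n):/from functools import lru_cache\n@lru_cache\ndef cam(n):/' h.py; python3 fit.py | tail -8
```

```text
die2 [ 0.5587 -0.4544]
dz -3 score 27.4 offset tool x,y mm, yaw [ 2.4  -0.92 -3.1 ] plate centre world (scene) [ 0.5458 -0.2874]
dz 0 score 27.4 offset tool x,y mm, yaw [ 0.78  2.39 -3.06] plate centre world (scene) [ 0.5478 -0.2843]
dz 3 score 27.4 offset tool x,y mm, yaw [-0.84  5.73 -3.02] plate centre world (scene) [ 0.5499 -0.2813]
die scene corners centre [ 0.5464 -0.282 ] [[ 0.6044 -0.3316]
 [ 0.4778 -0.3108]
 [ 0.4884 -0.2357]
 [ 0.6148 -0.2499]]
```

```bash
cat > fit2.py <<'E'
from h import *
from scipy.optimize import minimize
def load(f,x0=0,x1=None):
    im=cv2.imread("pics/"+f).astype(np.float32)[:,x0:x1];return im[:,:,2]-im[:,:,0]
def boxfit(s,tf,n,dims,c0,free,skip=lambda nn:False,step=.8):
    # free: list of param names among x,y,z,yaw ; c0=(x,y,z,yaw) of underside centre; tf: native px->image px; per-px scale k
    def hull(v):
        a=np.radians(v[3]);X=np.array([np.cos(a),np.sin(a),0]);Y=np.array([-np.sin(a),np.cos(a),0])
        return cv2.convexHull(np.array([w2px(n,np.array(v[:3])+X*dims[0]/2*i+Y*dims[1]/2*j+[0,0,z]) for i in(1,-1) for j in(1,-1) for z in(0,dims[2])],np.float32))[:,0]
    def score(d):
        v=list(c0)
        for k,x in zip(free,d): v[k]+=x if k==3 else x/1e3
        h=hull(v);c=h.mean(0);t=L0=0
        for k in range(len(h)):
            a,b=h[k],h[(k+1)%len(h)];e=b-a;L=np.linalg.norm(e);
            if L<2: continue
            nn=np.array([e[1],-e[0]])/L
            if nn@((a+b)/2-c)<0:nn=-nn
            if skip(nn):continue
            w=a+np.linspace(.1,.9,25)[:,None]*e
            def g(o):
                q=tf(w+o*nn).astype(np.float32);return cv2.remap(s,q[None,:,0],q[None,:,1],cv2.INTER_LINEAR,borderMode=cv2.BORDER_REPLICATE)[0]
            t+=np.clip(g(step)-g(-step),-20,60).mean()*L;L0+=L
        return -t/L0
    best=None
    for i in range(12):
        x0=np.random.RandomState(i).uniform(-3,3,len(free))
        m=minimize(score,x0,method='Nelder-Mead',options=dict(initial_simplex=np.vstack([x0,x0+2*np.eye(len(free))]),xatol=.02))
        if best is None or m.fun<best.fun:best=m
    v=np.array(c0,float)
    for k,x in zip(free,best.x): v[k]+=x if k==3 else x/1e3
    return v,-best.fun
if __name__=="__main__":
    np.set_printoptions(precision=4,suppress=True)
    c0=(.547,-.286,0,-8)
    tt=lambda p:np.c_[(p[:,0]-345+.5)*7.314-.5,(p[:,1]-180+.5)*7.314-.5]
    ts=lambda p:(p-[175,165]+.5)*8-.5
    print("die top  ",boxfit(load("ct.png",434),tt,"top",(.13,.08,.025),c0,[0,1,3]))
    print("die top, lit edges",boxfit(load("ct.png",434),tt,"top",(.13,.08,.025),c0,[0,1,3],step=.4))
    print("die scene",boxfit(load("s2.png"),ts,"scene",(.13,.08,.025),c0,[0,1,3]))
    t5=lambda p:np.c_[(p[:,0]-95+.5)*4.571-.5,(p[:,1]-175+.5)*4.571-.5]
    L=-np.abs(load("ct.png",0,433)); im=cv2.imread("pics/ct.png").astype(np.float32)[:,:433].sum(2)/3
    print("plate top (pick)",boxfit(-im,t5,"top",(.09,.046,.012),(.546,.292,.004,-28),[0,1,3]))
    im=cv2.imread("pics/s1.png").astype(np.float32).sum(2)/3
    print("plate scene (pick)",boxfit(-im,lambda p:(p-[330,250]+.5)*5-.5,"scene",(.09,.046,.012),(.546,.292,.004,-28),[0,1,3]))
    s=ctrl.snapshot('scene').astype(np.float32);s=s[:,:,0]-s[:,:,2];p=ctrl.get_obs()['ee_pos'];print("tcp",p)
    for fr in([0,1],[0,1,3],[0,2]): print("plate now scene",fr,boxfit(s,lambda p:p,"scene",(.09,.046,.012),(p[0],p[1],p[2]-.0207,-8.2),fr,skip=lambda nn:nn[1]<-.2))
E
python3 fit2.py
```

```text
die top   (array([ 0.5483, -0.2885,  0.    , -8.7946]), np.float64(60.0000114440918))
die top, lit edges (array([ 0.5485, -0.2883,  0.    , -7.7234]), np.float64(48.31980895996094))
die scene (array([ 0.5463, -0.2867,  0.    , -7.5048]), np.float64(44.9812126159668))
plate top (pick) (array([  0.5468,   0.2944,   0.004 , -28.5567]), np.float64(60.0000114440918))
plate scene (pick) (array([  0.5403,   0.2903,   0.004 , -23.8046]), np.float64(46.86002731323242))
tcp [ 0.5478 -0.2867  0.1245]
plate now scene [0, 1] (array([ 0.5467, -0.2845,  0.1038, -8.2   ]), np.float64(25.025371551513672))
plate now scene [0, 1, 3] (array([ 0.547 , -0.2844,  0.1038, -6.6755]), np.float64(25.49979019165039))
plate now scene [0, 2] (array([ 0.5452, -0.2867,  0.1016, -8.2   ]), np.float64(25.0452938079834))
```

```bash
sed -i 's/,-20,60)/,-60,400)/' fit2.py; python3 fit2.py
```

```text
die top   (array([ 0.5487, -0.2883,  0.    , -7.8593]), np.float64(88.649658203125))
die top, lit edges (array([ 0.5485, -0.2883,  0.    , -7.7234]), np.float64(48.31980895996094))
die scene (array([ 0.5464, -0.2867,  0.    , -7.6325]), np.float64(45.04288101196289))
plate top (pick) (array([  0.5473,   0.294 ,   0.004 , -27.5161]), np.float64(90.7823257446289))
plate scene (pick) (array([  0.5401,   0.2905,   0.004 , -23.8065]), np.float64(49.73575973510742))
tcp [ 0.5478 -0.2867  0.1244]
plate now scene [0, 1] (array([ 0.5469, -0.2846,  0.1037, -8.2   ]), np.float64(24.870248794555664))
plate now scene [0, 1, 3] (array([ 0.547 , -0.2845,  0.1037, -5.786 ]), np.float64(25.3421573638916))
plate now scene [0, 2] (array([ 0.5453, -0.2867,  0.1015, -8.2   ]), np.float64(24.860776901245117))
```

Request:
{"name": "jog_arm", "arguments": {"delta_rot": [[0,0,0],[0,0,0],[0,0,0],[0,0,0],[0,0,0],[0,0,0]], "linear": [[0,-0.05,0.1],[0,0,0.2],[0,0,0.2],[0,0,0.15],[0,0,0],[0,0,0]], "gripper": [-1,-1,-1,-1,-1,-1]}}

```text
time: 20.45
ee_pos: [0.5474, -0.2877, 0.1074]
tcp_rot: [-0.0, 0.072, 0.997, 0.0]
wrist_force: [0.4, -0.5, -2.3]
opening: 0.0222
grip_force: 40.0
```

```bash
cat > chk.py <<'E'
from fit2 import *
np.set_printoptions(precision=4,suppress=True)
go(.5478,-.288,.1057,81.8)
s=ctrl.snapshot('scene').astype(np.float32);cv2.imwrite('pics/f_%.2f.png'%ctrl.get_obs()['time'],s[:,:,::-1]);s=s[:,:,0]-s[:,:,2];p=ctrl.get_obs()['ee_pos']
for fr in([0,1],[0,1,3],[0,2]): print(fr,boxfit(s,lambda p:p,"scene",(.09,.046,.012),(p[0],p[1],p[2]-.0207,-8.2),fr,skip=lambda nn:nn[1]<-.2))
# die lower edges now, unoccluded front edges
print("die now",boxfit(s,lambda p:p,"scene",(.13,.08,.025),(.547,-.287,0,-8),[0,1],skip=lambda nn:nn[1]<.1))
E
python3 chk.py
```

```text
t 20.45 pos [ 0.5474 -0.2877  0.1074] psi 81.7 open 0.0222 grip 40.0 F [ 0.4 -0.5 -2.3] | lin units [-0.02 -0.01  0.07] rot units [ 0.01 -0.01 -0.01]
[0, 1] (array([ 0.5456, -0.2875,  0.087 , -8.2   ]), np.float64(19.29746437072754))
[0, 1, 3] (array([ 0.5457, -0.2876,  0.087 , -7.5736]), np.float64(19.343446731567383))
[0, 2] (array([ 0.5454, -0.2878,  0.0868, -8.2   ]), np.float64(19.29000473022461))
die now (array([ 0.545 , -0.2872,  0.    , -8.    ]), np.float64(30.608577728271484))[ WARN:0@1.939] global loadsave.cpp:1063 imwrite_ Unsupported depth image for selected encoder is fallbacked to CV_8U.
```

Request:
{"name": "jog_arm", "arguments": {"delta_rot": [[0,0,0],[0,0,0],[0,0,0],[0,0,0],[0,0,0],[0,0,0]], "linear": [[0,0,0.05],[0,0,0],[0,0,0],[0,0,0],[0,0,0],[0,0,0]], "gripper": [-1,-1,-1,-1,-1,-1]}}

```text
time: 21.0
ee_pos: [0.5476, -0.2878, 0.1068]
tcp_rot: [0.0, 0.072, 0.997, 0.0]
wrist_force: [0.1, 0.2, -2.3]
opening: 0.0218
grip_force: 40.0
```

```bash
python3 chk.py 2>/dev/null
```

```text
t 21.00 pos [ 0.5476 -0.2878  0.1068] psi 81.7 open 0.0218 grip 40.0 F [ 0.1  0.2 -2.3] | lin units [-0.01 -0.    0.04] rot units [ 0.    0.   -0.01]
[0, 1] (array([ 0.5453, -0.2881,  0.0861, -8.2   ]), np.float64(18.291135787963867))
[0, 1, 3] (array([ 0.5453, -0.2881,  0.0861, -6.6111]), np.float64(18.434709548950195))
[0, 2] (array([ 0.5454, -0.2879,  0.0862, -8.2   ]), np.float64(18.29915428161621))
die now (array([ 0.5448, -0.287 ,  0.    , -8.    ]), np.float64(30.60407066345215))
```

Request:
{"name": "jog_arm", "arguments": {"delta_rot": [[0,0,0],[0,0,0],[0,0,0],[0,0,0],[0,0,0],[0,0,0]], "linear": [[-0.02,0.03,0.02],[0,0,0],[0,0,0],[0,0,0],[0,0,0],[0,0,0]], "gripper": [-1,-1,-1,-1,-1,-1]}}

```text
time: 21.55
ee_pos: [0.5482, -0.2872, 0.1062]
tcp_rot: [0.0, 0.072, 0.997, 0.0]
wrist_force: [-0.2, -0.3, -2.6]
opening: 0.0218
grip_force: 40.0
```

```bash
python3 -c "
from h import *
go(.548,-.287,.106,81.8)
print(ctrl.job_done())"
```

```text
t 21.55 pos [ 0.5482 -0.2872  0.1062] psi 81.7 open 0.0218 grip 40.0 F [-0.2 -0.3 -2.6] | lin units [0.01 0.01 0.01] rot units [ 0.   -0.   -0.01]
the job is handed in; nothing more can be done
None
```

I handed the job in at 21.6 s: both caps are in the parts box, and the plate is held level about 1 cm above the nearer die's pin tips. By image fit its holes are within about 2 mm of the pins (a hole allows 3.5 mm), though I couldn't see the final alignment directly because the arm blocked the top camera.

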